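Plug the open ports of stripped engine parts

TASK

Four engine parts wait on the bench with their ports open: the turbo compressor housing, the throttle body, the coolant outlet housing and the water pump. Keep the dirt out: close each port with the tapered white plug that fits it (largest plug in the largest bore, and so on down to the smallest), pushed in until the plug's flange lies flat on the rim all round. Leave the oil filter and the grease tin where they stand.

Things in the scene. Friction and masses are not known exactly. Their poses are not given: they have to be found in the camera images.
- plug_xl_mid (a point): largest of four loose white plastic plugs of one pattern, upright on the bench, 44 mm high. From below: tapered skirt 16 mm high (47 mm across at the foot, 55 mm at its top), flange 67 mm across, 4 mm thick, round ribbed grip 30 mm across, 24 mm high. Fits the 59 mm bore. The point is on its axis, half-way up (22 mm above the foot, 6 mm above the flange's underside); z: its axis, up
- plug_l_mid (a point): second largest of four loose white plastic plugs of one pattern, upright on the bench, 44 mm high. From below: tapered skirt 16 mm high (38 mm across at the foot, 46 mm at its top), flange 58 mm across, 4 mm thick, round ribbed grip 27 mm across, 24 mm high. Fits the 50 mm bore. The point is on its axis, half-way up (22 mm above the foot, 6 mm above the flange's underside); z: its axis, up
- plug_m_mid (a point): second smallest of four loose white plastic plugs of one pattern, upright on the bench, 44 mm high. From below: tapered skirt 16 mm high (29 mm across at the foot, 37 mm at its top), flange 49 mm across, 4 mm thick, round ribbed grip 24 mm across, 24 mm high. Fits the 41 mm bore. The point is on its axis, half-way up (22 mm above the foot, 6 mm above the flange's underside); z: its axis, up
- plug_s_mid (a point): smallest of four loose white plastic plugs of one pattern, upright on the bench, 44 mm high. From below: tapered skirt 16 mm high (20 mm across at the foot, 28 mm at its top), flange 40 mm across, 4 mm thick, round ribbed grip 21 mm across, 24 mm high. Fits the 32 mm bore. The point is on its axis, half-way up (22 mm above the foot, 6 mm above the flange's underside); z: its axis, up
- turbo_mouth (a point): turbocharger compressor housing, grey cast aluminium, lying flat: round inlet collar in the middle of a snail-shaped scroll with a side outlet, about 190 mm long over the outlet. Fixed. Open port straight up: collar 73 mm across outside, bore 59 mm, 48 mm deep. The point is the centre of the mouth, level with the rim, 74 mm above the bench; z: bore axis, up
- throttle_mouth (a point): throttle body, grey cast aluminium with a black plastic gear cover and motor at one side, square four-bolt flange 84 mm across, brass butterfly in the bore. Fixed. Open port straight up: collar 62 mm across outside, bore 50 mm, 33 mm deep. The point is the centre of the mouth, level with the rim, 62 mm above the bench; z: bore axis, up
- coolant_mouth (a point): coolant outlet housing, grey cast aluminium: straight hose neck on a domed foot with two bolt ears 120 mm over all, brass and black sensor at one side, small spigot at the other. Fixed. Open port straight up: collar 50 mm across outside, bore 41 mm, 44 mm deep. The point is the centre of the mouth, level with the rim, 78 mm above the bench; z: bore axis, up
- waterpump_mouth (a point): water pump lying on its dark ribbed belt pulley (112 mm across): grey aluminium body with five bolt ears and a straight inlet stub in the middle. Fixed. Open port straight up: collar 41 mm across outside, bore 32 mm, 26 mm deep. The point is the centre of the mouth, level with the rim, 70 mm above the bench; z: bore axis, up
- oil_filter_mid (a point): bystander: blue spin-on oil filter can, 66 mm across, 76 mm high, standing loose on the bench; the point is at its centre
- grease_tin_mid (a point): bystander: round tin of grease with a green label, 68 mm across, 60 mm high, standing loose on the bench; the point is at its centre

How it is judged:
At the end, for the whole second after the job is handed in: Each plug sits in the port of its own size: its centre within 5 mm of the port's axis, its flange on the rim (within about 2.5 mm of fully home), upright within 5 degrees, at rest and released (horizontal distance between plug_xl_mid and turbo_mouth below 0.005 m and z of plug_xl_mid in the frame of turbo_mouth between 0.0035 and 0.0085 m and angle between each of plug_xl_mid, plug_l_mid, plug_m_mid, plug_s_mid's own z axis and vertical below 0.087 rad and linear speed of each of plug_xl, plug_l, plug_m, plug_s below 0.02 m/s and horizontal distance between plug_l_mid and throttle_mouth below 0.005 m and z of plug_l_mid in the frame of throttle_mouth between 0.0035 and 0.0085 m and horizontal distance between plug_m_mid and coolant_mouth below 0.005 m and z of plug_m_mid in the frame of coolant_mouth between 0.0035 and 0.0085 m and horizontal distance between plug_s_mid and waterpump_mouth below 0.005 m and z of plug_s_mid in the frame of waterpump_mouth between 0.0035 and 0.0085 m); the robot touches nothing.
It fails at once if the oil filter is shifted by more than 25 mm or knocked over (distance of oil_filter_mid from where it was at the start of the episode above 0.025 m or angle between oil_filter_mid's own z axis and vertical above 0.5 rad).
It fails at once if the grease tin is shifted by more than 25 mm or knocked over (distance of grease_tin_mid from where it was at the start of the episode above 0.025 m or angle between grease_tin_mid's own z axis and vertical above 0.5 rad).
It also fails if it takes over 99 s, if anything falls off the work surface, if the arm or the gripper's body presses on something with over 40 N, if the wrist force passes 120 N, or if a joint passes its speed limit or range.

ROBOT

A 6-joint arm with a two-finger parallel gripper is mounted at the origin on the work surface. World frame = base frame: x ahead of the robot, y to its left, z up, the work surface at z = 0. Lengths are in m, angles in rad, forces in N, time in s.
With the tool pointing down it reaches from about 0.4 to 0.925 m from the base axis. Payload 12.5 kg.
Tool frame: the origin (TCP) lies on the mounting face of the last link; the fingertips stand 190 mm ahead of it and the grasp point (between the pads) lies ahead of it (arm.grip_point_offset is the z of the grasp point in the tool frame, in m); z points along the fingers, y is the line along which they close (so a half turn about z gives the same grasp; the last joint's range is limited). The gripper opens to 95 mm and grips with 3 to 60 N. Pads are 20 mm wide; open, the fingers measure 119 mm over their backs; the gripper's body (75 mm by 180 mm) begins 59 mm behind the grasp point.
Start: joints at [1.184, 0.491, 1.559, -0, 1.092, -0.106], TCP at [0.173, 0.601, 0.405] pointing down, gripper open.
Joint ranges: [-3.1, 3.1], [-0.84, 2.19], [0.05, 2.79], [-1.13, 4.28], [0.06, 2.93], [-2.69, 2.69]. Speed limits (rad/s): [2.22, 2.22, 2.79, 3.14, 3.14, 3.14].

INTERFACE

Orientations are given as a 3x3 rotation matrix whose columns are the frame's x, y, z axes.
In Python, from bench import arm gives the robot as it stands.
- The arm moves only by the shell command python3 -m pendant 'ROWS' [OPENING] [FORCE]. ROWS is JSON, a list of rows, each a list of 2 entries, a list of its own where there are three numbers: the shift along the tool's x, y, z as a fraction of full scale, then the turn about the tool's z as a fraction of full scale. A call has exactly 10 rows; each row shifts and turns the commanded pose from where the row before left it, along the tool's axes as they then stand; what a row does not reach is not made up. Full scale, the value 1, is 20 mm for a shift and 0.12 rad for a turn. A row lasts 1/8 s, in which the tool goes at most 62.5 mm and 10.7 degrees, less where a joint would pass 70% of its speed; a pose out of reach is approached as far as the arm can. A call with a number of a shift or a turn outside -1 to 1 is refused whole. A call with a gripper value outside its range is refused whole. OPENING is the closure, from 0 (fully open) to 1 (shut), set as the call begins (- or left out, the last holds). The fingers move at their own pace and stop on an object; FORCE is the grip in N (left out, the last holds). Time passes only in rows, so rows that do not move let the fingers close, or fill a call up. It gives the time, the measured TCP pose, the force, the opening and the grip force at its end, in the units of the state.
- arm.get_state(): the state, without advancing time (a new reading comes with each control period).
- arm.camera(name): name is "scene" or "top"; returns the picture (480x640x3 uint8, red, green, blue); there is no depth.
- arm.camera_info(name): a dict with "fx", "fy", "cx", "cy" (pixels), "k1" (the pictures are not rectified: a ray, as slopes to the right and down, at radius r is drawn at 1 + k1 r^2 times it, then the intrinsics apply), "cam_to_world" (4x4, takes a point from camera to world coordinates). Camera axes: x right, y down, z forward; pixel columns grow to the right and rows downward; lengths in m; the calibration is good to about 2 mm. A picture is of the moment at which its call begins. camera_info takes no time and is no camera call.
- arm.finish_job(): hands the job in; it is judged then, once.
Trained networks look in the newest picture that a camera, given by its name, has taken for a name from the list of things; names that differ only in an ending like _2 or _b are one class to them, and where a whole thing is asked for, a point or a joint stands for the part that bears it (a point fixed in the world has none). Each returns a list of dicts, best first, with "p" (0 to 1); they miss things now and then, are a little off and sometimes report something else, mostly with a low value. They report only what shows in the picture. A call takes as long as a camera call.
- arm.find_in(camera, target): "point" ([row, column] in pixels, amid what is visible of it).
The state is a dict: "t": time; "joint_positions": joint angles; "dq": joint speeds; "joint_efforts": joint torques, N m; "position": TCP position; "eef_rot": TCP orientation; "wrist_force": force on the tool from outside, world axes, zero at the start; "ft_torque": the same for the moment, N m; "width": opening from 0.0 (shut) to 1.0 (fully open); "finger_force": force on a finger pad.
Only numpy, scipy, OpenCV 4.12 (cv2) and the standard library are available. Lean on these libraries where they do the work, as an engineer would, in place of code of your own. Each camera call takes 0.05 s, during which the arm holds its last target. There are 200 camera calls.

## Working session

There is one attempt and no reset: what is moved stays moved. The work goes in short steps, Python scripts to look and compute and a shell command to move; the robot and the scene stay as the last step left them, time stands still between calls to the robot, and variables do not carry over. Pictures are saved under pics/ and viewed, at most 14 in all, crops included, and the job is handed in when it is done.

```bash
mkdir -p pics; ls; cat > h.py <<'E'
import numpy as np, cv2
from bench import arm
def ray(cam,rc):
    i=arm.camera_info(cam); K=np.array([[i["fx"],0,i["cx"]],[0,i["fy"],i["cy"]],[0,0,1.]])
    u=cv2.undistortPoints(np.array([[[rc[1],rc[0]]]],float),K,np.array([i["k1"],0,0,0.]))[0,0]
    T=np.array(i["cam_to_world"]); return T[:3,3],T[:3,:3]@np.array([u[0],u[1],1])
def at_z(cam,rc,z):
    o,d=ray(cam,rc); return o+d*(z-o[2])/d[2]
def proj(cam,p):
    i=arm.camera_info(cam);T=np.array(i["cam_to_world"]);c=T[:3,:3].T@(np.array(p)-T[:3,3]);u=c[:2]/c[2];u=u*(1+i["k1"]*(u@u))
    return np.array([i["fy"]*u[1]+i["cy"],i["fx"]*u[0]+i["cx"]])
def snap(cam,name):
    im=arm.camera(cam); cv2.imwrite(f"pics/{name}.png",cv2.cvtColor(np.asarray(im),cv2.COLOR_RGB2BGR)); return im
Z=dict(plug_xl_mid=.022,plug_l_mid=.022,plug_m_mid=.022,plug_s_mid=.022,turbo_mouth=.074,throttle_mouth=.062,coolant_mouth=.078,waterpump_mouth=.07,oil_filter_mid=.038,grease_tin_mid=.03)
E
python3 - <<'E'
from h import *
np.set_printoptions(precision=4,suppress=True)
s=arm.get_state();print(s["t"],s["eef_rot"],s["width"],arm.grip_point_offset)
for c in("top","scene"):
    snap(c,c+"0");print(c,np.array(arm.camera_info(c)["cam_to_world"]),arm.camera_info(c)["fx"])
    for n,z in Z.items():
        for r in arm.find_in(c,n)[:2]: print(n,np.round(r["point"],1),round(r["p"],2),at_z(c,r["point"],z))
E
```

```text
pics
0.0 [[-0.9608  0.2771 -0.0004]
 [ 0.2771  0.9608 -0.001 ]
 [ 0.0001 -0.0011 -1.    ]] 0.9993057219175951 0.1713
top [[-0.0077 -0.9972  0.0743  0.5434]
 [-1.      0.0079  0.0026  0.0191]
 [-0.0032 -0.0743 -0.9972  0.9782]
 [ 0.      0.      0.      1.    ]] 453.23585712899495
plug_xl_mid [317.3 235.7] 0.57 [0.4577 0.2116 0.022 ]
plug_xl_mid [327.3 368.5] 0.25 [ 0.4351 -0.0663  0.022 ]
plug_l_mid [328.7 299.1] 0.78 [0.4333 0.0787 0.022 ]
plug_m_mid [323.1 366.1] 0.6 [ 0.4438 -0.0614  0.022 ]
plug_m_mid [227.7 389.5] 0.41 [ 0.6438 -0.1138  0.022 ]
plug_s_mid [313.2 454. ] 0.6 [ 0.4626 -0.2463  0.022 ]
turbo_mouth [242.8 272.4] 0.88 [0.6099 0.1283 0.074 ]
throttle_mouth [230.9 389.6] 0.79 [ 0.6331 -0.1084  0.062 ]
throttle_mouth [361.1 515.8] 0.39 [ 0.369  -0.3577  0.062 ]
coolant_mouth [265.1 159.3] 0.81 [0.5667 0.3543 0.078 ]
coolant_mouth [313.4 238.5] 0.33 [0.4703 0.1948 0.078 ]
waterpump_mouth [266.8 511. ] 0.58 [ 0.5579 -0.3509  0.07  ]
oil_filter_mid [146.4 339.7] 0.81 [ 0.816  -0.0095  0.038 ]
grease_tin_mid [361.7 514. ] 0.7 [ 0.3618 -0.367   0.03  ]
scene [[ 0.6836  0.4395 -0.5826  1.2737]
 [ 0.7296 -0.4297  0.532  -0.6228]
 [-0.0166 -0.7888 -0.6144  0.8295]
 [ 0.      0.      0.      1.    ]] 480.7712642657808
plug_xl_mid [211.8 342.8] 0.77 [0.4595 0.1977 0.022 ]
plug_l_mid [225.  305.6] 0.69 [0.4319 0.0767 0.022 ]
plug_m_mid [249.3 264.6] 0.78 [ 0.4369 -0.0732  0.022 ]
plug_s_mid [290.1 209.2] 0.63 [ 0.4667 -0.2662  0.022 ]
turbo_mouth [243.1 366. ] 0.92 [0.6498 0.0896 0.074 ]
turbo_mouth [226.1 305.2] 0.61 [0.4891 0.0277 0.074 ]
throttle_mouth [296.2 303.3] 0.77 [ 0.672  -0.1399  0.062 ]
coolant_mouth [201.6 409.1] 0.86 [0.6108 0.3092 0.078 ]
waterpump_mouth [336.2 190.1] 0.68 [ 0.6039 -0.3918  0.07  ]
oil_filter_mid [310.2 385.6] 0.66 [ 0.8153 -0.0215  0.038 ]
grease_tin_mid [284.2 151.8] 0.64 [ 0.3576 -0.3631  0.03  ]
```

```bash
python3 - <<'E'
import cv2
im=cv2.imread("pics/top0.png");cv2.imwrite("pics/top0c.png",cv2.resize(im[180:480,120:560][:240],None,fx=1.8,fy=1.8,interpolation=cv2.INTER_CUBIC))
im=cv2.imread("pics/scene0.png");cv2.imwrite("pics/scene0c.png",cv2.resize(im[140:380,120:460],None,fx=2.3,fy=2.3,interpolation=cv2.INTER_CUBIC))
E
```

```text
(no output)
```

View pics/top0c.png

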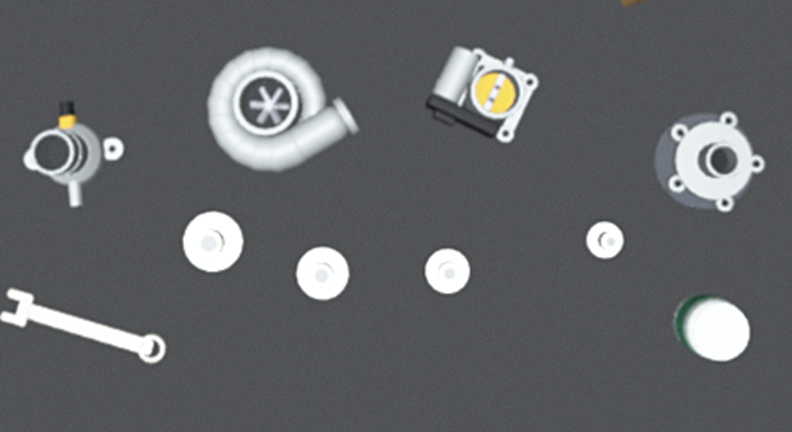

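View pics/scene0c.png

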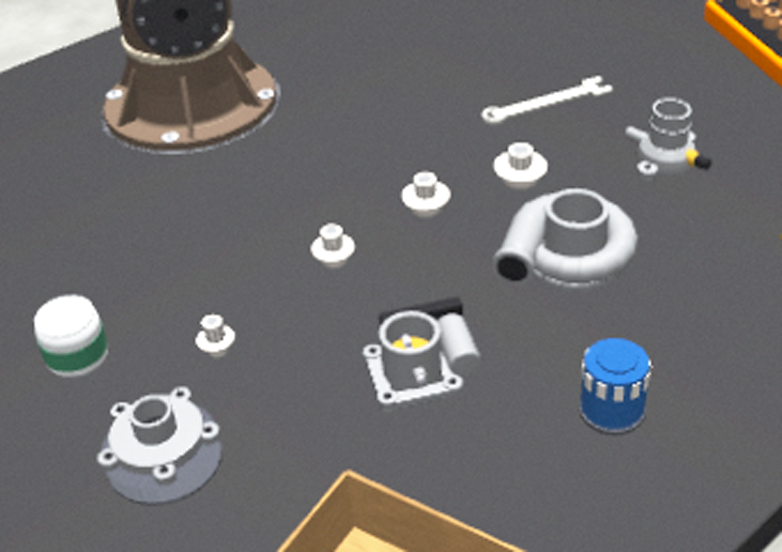

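```bash
cat > fit.py <<'E'
from h import *
from scipy.optimize import minimize
def projN(cam,P):
    i=arm.camera_info(cam);T=np.array(i["cam_to_world"]);c=(P-T[:3,3])@T[:3,:3];u=c[:,:2]/c[:,2:];u=u*(1+i["k1"]*(u**2).sum(1,keepdims=True))
    return u*[i["fx"],i["fy"]]+[i["cx"],i["cy"]]
a=np.linspace(0,2*np.pi,72,endpoint=False)
def ring(im,cam,xy,z,r):
    P=np.c_[xy[0]+r*np.cos(a),xy[1]+r*np.sin(a),0*a+z];m=projN(cam,P).astype(np.float32)
    return np.clip(cv2.remap(im,m[None,:,0].copy(),m[None,:,1].copy(),cv2.INTER_LINEAR)[0],0,255)
def fit(im,cam,xy0,z,rb,rd,w=.010):
    """bright at radius rb, dark at radii rd"""
    f=lambda p:-ring(im,cam,p,z,rb).mean()+np.mean([ring(im,cam,p,z,r).mean() for r in rd])
    g=np.arange(-w,w+1e-6,.001);best=min((f((xy0[0]+i,xy0[1]+j)),xy0[0]+i,xy0[1]+j) for i in g for j in g)
    r=minimize(f,best[1:],method="Nelder-Mead",options=dict(initial_simplex=np.array(best[1:])+[[0,0],[.001,0],[0,.001]]));return r.x,-r.fun
E
cat > m.py <<'E'
from fit import *
G=lambda f:cv2.cvtColor(cv2.imread(f),cv2.COLOR_BGR2GRAY).astype(np.float32)
I=dict(top=G("pics/top0.png"),scene=G("pics/scene0.png"))
M=dict(turbo_mouth=(.0295,.0365,(237.2,268.3),(231.3,370.9)),throttle_mouth=(.025,.031,(231.1,396.1),(284.3,298.3)),
 coolant_mouth=(.0205,.025,(264.4,150),(187,411.7)),waterpump_mouth=(.016,.0205,(268.3,520.6),(318.3,187)))
for n,(rb,ro,t,s) in M.items():
    for c,p in(("top",t),("scene",s)):
        x0=at_z(c,p,Z[n]);x,v=fit(I[c],c,x0[:2],Z[n],(rb+ro)/2,[rb-.003])
        print(n,c,"hand",np.round(x0[:2],4),"fit",np.round(x,4),round(v))
P=dict(xl=(.0335,(.4585,.205)),l=(.029,(.4325,.0777)),m=(.0245,(.440,-.068)),s=(.020,(.4645,-.256)))
for n,(R,x0) in P.items():
    for c in I:
        x,v=fit(I[c],c,x0,.020,R-.002,[R+.003],.016);print(n,c,np.round(x,4),round(v))
E
python3 m.py
```

```text
turbo_mouth top hand [0.6212 0.1365] fit [0.6222 0.1391] 155
turbo_mouth scene hand [0.6253 0.1346] fit [0.6208 0.1384] 106Traceback (most recent call last):
  File "m.py", line 8, in <module>
    x0=at_z(c,p,Z[n]);x,v=fit(I[c],c,x0[:2],Z[n],(rb+ro)/2,[rb-.003])
                          ~~~^^^^^^^^^^^^^^^^^^^^^^^^^^^^^^^^^^^^^^^^
  File "fit.py", line 14, in fit
    r=minimize(f,best[1:],method="Nelder-Mead",options=dict(initial_simplex=np.array(best[1:])+[[0,0],[.001,0],[0,.001]]));return r.x,-r.fun
    res = _minimize_neldermead(fun, x0, args, callback, bounds=bounds,
                               **options)
    fxr = func(xr)
    fx = function(np.copy(x), *(wrapper_args + args))
  File "fit.py", line 12, in <lambda>
    f=lambda p:-ring(im,cam,p,z,rb).mean()+np.mean([ring(im,cam,p,z,r).mean() for r in rd])
                                                    ~~~~^^^^^^^^^^^^^^
  File "fit.py", line 8, in ring
    P=np.c_[xy[0]+r*np.cos(a),xy[1]+r*np.sin(a),0*a+z];m=projN(cam,P).astype(np.float32)
                                                         ~~~~~^^^^^^^
  File "fit.py", line 4, in projN
    i=arm.camera_info(cam);T=np.array(i["cam_to_world"]);c=(P-T[:3,3])@T[:3,:3];u=c[:,:2]/c[:,2:];u=u*(1+i["k1"]*(u**2).sum(1,keepdims=True))
ValueError: time passes only in moves, steps and waits
```

```bash
sed -i '3i import functools\n_ci=functools.lru_cache(None)(lambda c:arm.camera_info(c))' h.py; sed -i 's/i=arm.camera_info(cam)/i=_ci(cam)/' h.py fit.py; sed -i 's/^from h import \*/from h import *\nfrom h import _ci/' fit.py; python3 m.py
```

```text
turbo_mouth top hand [0.6212 0.1365] fit [0.6222 0.1391] 155
turbo_mouth scene hand [0.6253 0.1346] fit [0.6208 0.1384] 106
throttle_mouth top hand [ 0.6326 -0.1216] fit [ 0.6342 -0.1219] 71
throttle_mouth scene hand [ 0.6347 -0.1226] fit [ 0.6327 -0.1227] 86
coolant_mouth top hand [0.5682 0.3731] fit [0.5685 0.3765] 146
coolant_mouth scene hand [0.5675 0.3753] fit [0.5671 0.3752] 63
waterpump_mouth top hand [ 0.5547 -0.3704] fit [ 0.554  -0.3729] 142
waterpump_mouth scene hand [ 0.5555 -0.3704] fit [ 0.5521 -0.3736] 120
xl top [0.4649 0.2076] 156
xl scene [0.4634 0.2062] 89
l top [0.4275 0.0795] 158
l scene [0.4255 0.0788] 92
m top [ 0.4291 -0.0656] 162
m scene [ 0.427  -0.0668] 94
s top [ 0.4629 -0.2503] 159
s scene [ 0.4608 -0.2511] 105
```

```bash
python3 -m pendant '[[[0,0,1],-0.8],[[0,0,1],-0.8],[[0,0,1],-0.74],[[-1,-1,1],0],[[-1,-1,0],0],[[-1,-1,0],0],[[-1,-1,0],0],[[-1,-1,0],0],[[-1,-1,0],0],[[-1,-1,0],0]]' 0 20
```

```text
t: 2.35
position: [0.3138, 0.4599, 0.3248]
eef_rot: [[-1.0, -0.0, 0.0], [-0.0, 1.0, 0.0], [-0.0, 0.0, -1.0]]
wrist_force: [-0.4, 0.8, -0.2]
width: 1.003
finger_force: 0.0
```

```bash
python3 -m pendant '[[[-0.75,-1,0],0],[[-0.75,-1,0],0],[[-0.75,-1,0],0],[[-0.75,-1,0],0],[[-0.75,-1,0],0],[[-0.75,-1,0],0],[[-0.75,-1,0],0],[[-0.75,-1,0],0],[[-0.75,-1,0],0],[[-0.75,-1,0],0]]'
python3 -m pendant '[[[0,-0.9,0.3],0],[[0,-0.9,0.5],0],[[0,-0.85,0.8],0],[[0,0,0.8],0],[[0,0,0.8],0],[[0,0,0.8],0],[[0,0,0.7],0],[[0,0,0.5],0],[[0,0,0.4],0],[[0,0,0],0]]'
```

```text
t: 3.6
position: [0.4637, 0.2599, 0.3248]
eef_rot: [[-1.0, 0.0, 0.0], [0.0, 1.0, 0.0], [-0.0, 0.0, -1.0]]
wrist_force: [-0.1, 0.8, 0.7]
width: 1.001
finger_force: 0.0
t: 4.85
position: [0.4631, 0.2075, 0.2123]
eef_rot: [[-1.0, -0.0, -0.001], [-0.0, 1.0, -0.0], [0.001, -0.0, -1.0]]
wrist_force: [-0.2, -0.4, -0.3]
width: 0.994
finger_force: 0.0
```

```bash
python3 - <<'E'
from h import *
im=snap("scene","s1");snap("top","t1")
s=arm.get_state();print(s["position"],s["wrist_force"])
p=proj("scene",(.464,.207,.04)).astype(int)
bgr=cv2.imread("pics/s1.png")[p[0]-60:p[0]+60,p[1]-80:p[1]+80];cv2.imwrite("pics/s1c.png",cv2.resize(bgr,None,fx=4,fy=4))
E
```

```text
[0.46322064 0.20759737 0.21291493] [ 0.30959187  0.07778684 -0.52265548]
```

View pics/s1c.png

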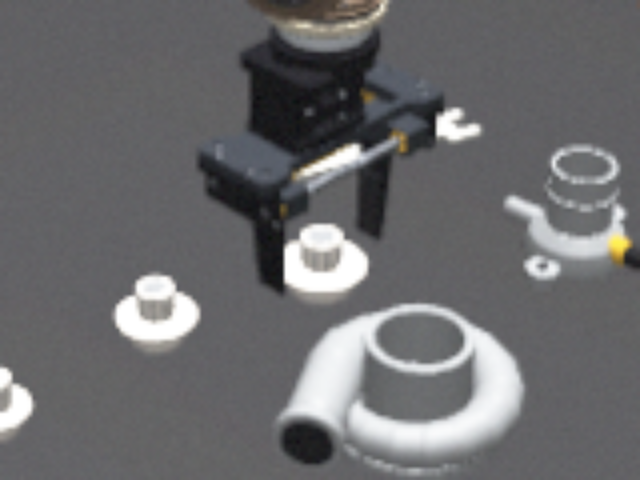

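```bash
python3 -m pendant '[[[0,0,0],0],[[0,0,0],0],[[0,0,0],0],[[0,0,0],0],[[0,0,0],0],[[0,0,0],0],[[0,0,0],0],[[0,0,0],0],[[0,0,0],0],[[0,0,0],0]]' 1 25
python3 -m pendant '[[[0,0,-0.3],0],[[0,0,-0.7],0],[[0,0,-1],0],[[0,0,-1],0],[[0,0,-1],0],[[0,0,-1],0],[[0,0,-0.5],0],[[0,0,0],0],[[0,0,0],0],[[0,0,0],0]]'
python3 - <<'E'
from fit import *
for c in("top","scene"):
    im=cv2.cvtColor(snap(c,c+"2"),cv2.COLOR_RGB2GRAY).astype(np.float32);p=arm.get_state()["position"]
    print(c,p,[ (round(z,4),np.round((r:=fit(im,c,p[:2],z,.0315,[.0365]))[0]-p[:2],4),round(r[1])) for z in (p[2]-.192,)])
E
```

```text
t: 6.2
position: [0.4632, 0.2076, 0.2127]
eef_rot: [[-1.0, -0.0, 0.0], [-0.0, 1.0, 0.0], [-0.0, 0.0, -1.0]]
wrist_force: [-0.1, 0.1, -0.1]
width: 0.307
finger_force: 25.0
t: 7.45
position: [0.4631, 0.2075, 0.3221]
eef_rot: [[-1.0, 0.0, -0.001], [0.0, 1.0, -0.0], [0.001, -0.0, -1.0]]
wrist_force: [0.4, -0.6, -0.9]
width: 0.309
finger_force: 25.0
top [0.46318288 0.20754222 0.32218991] [(np.float64(0.1302), array([ 0.0031, -0.0085]), 18)]
scene [0.46320594 0.20753116 0.32225182] [(np.float64(0.1303), array([ 0.0003, -0.0012]), 62)]
```

```bash
python3 -m pendant '[[[-0.6,-0.25,0],0],[[-0.9,-0.4,0],0],[[-1,-0.45,0],0],[[-1,-0.45,0],0],[[-1,-0.45,0],0],[[-1,-0.45,0],0],[[-1,-0.4,0],0],[[-0.8,-0.35,0],0],[[-0.57,-0.23,0],0],[[0,0,0],0]]'
python3 - <<'E'
from fit import *
np.set_printoptions(precision=4,suppress=True)
for c in("scene",):
    im=cv2.cvtColor(snap(c,c+"3"),cv2.COLOR_RGB2GRAY).astype(np.float32);p=arm.get_state()["position"]
    r=fit(im,c,p[:2],p[2]-.1925,.0315,[.0365]);print(c,p,r[0]-p[:2],r[0]-[.6208,.1384],r[1])
E
```

```text
t: 8.8
position: [0.6211, 0.1385, 0.3225]
eef_rot: [[-1.0, 0.001, -0.0], [0.001, 1.0, 0.0], [0.0, 0.0, -1.0]]
wrist_force: [-0.2, -1.1, -0.1]
width: 0.31
finger_force: 25.0
scene [0.6206 0.1388 0.3225] [ 0.0015 -0.0012] [ 0.0013 -0.0008] 90.30926513671875
```

```bash
python3 -m pendant '[[[0.05,0.03,0.3],0],[[0,0,0.4],0],[[0,0,0.4],0],[[0,0,0.4],0],[[0,0,0.3],0],[[0,0,0.2],0],[[0,0,0.15],0],[[0,0,0.15],0],[[0,0,0.1],0],[[0,0,0.1],0]]'
```

```text
t: 10.1
position: [0.6196, 0.1396, 0.2727]
eef_rot: [[-1.0, -0.0, 0.0], [-0.0, 1.0, 0.0], [-0.0, 0.0, -1.0]]
wrist_force: [0.1, 0.7, -0.1]
width: 0.308
finger_force: 25.0
```

```bash
python3 -m pendant '[[[0,0,0.05],0],[[0,0,0.05],0],[[0,0,0.05],0],[[0,0,0.05],0],[[0,0,0],0],[[0,0,0],0],[[0,0,0],0],[[0,0,0],0],[[0,0,0],0],[[0,0,0],0]]'
```

```text
t: 11.35
position: [0.6195, 0.1395, 0.2706]
eef_rot: [[-1.0, -0.0, 0.001], [-0.0, 1.0, 0.0], [-0.001, 0.0, -1.0]]
wrist_force: [-5.7, -1.0, 17.2]
width: 0.31
finger_force: 25.0
```

```bash
python3 -m pendant '[[[0,0,0],0],[[0,0,0],0],[[0,0,0],0],[[0,0,0],0],[[0,0,-0.3],0],[[0,0,-0.6],0],[[0,0,-0.8],0],[[0,0,-0.8],0],[[0.3,-0.1,0],0],[[0.6,-0.2,0],0]]' 0
python3 - <<'E'
from fit import *
np.set_printoptions(precision=4,suppress=True)
im=cv2.cvtColor(snap("scene","scene4"),cv2.COLOR_RGB2GRAY).astype(np.float32)
for z in(.074,.078,.082): print(z,fit(im,"scene",(.6208,.1384),z,.0315,[.0365]))
p=proj("scene",(.62,.139,.08)).astype(int)
cv2.imwrite("pics/s4c.png",cv2.resize(cv2.imread("pics/scene4.png")[p[0]-60:p[0]+50,p[1]-75:p[1]+75],None,fx=4,fy=4))
E
```

```text
t: 12.6
position: [0.6008, 0.1333, 0.3185]
eef_rot: [[-1.0, -0.0, -0.0], [-0.0, 1.0, 0.0], [0.0, 0.0, -1.0]]
wrist_force: [0.0, -0.1, -0.4]
width: 1.0
finger_force: 0.0
0.074 (array([0.6147, 0.1452]), np.float64(44.43365478515625))
0.078 (array([0.6185, 0.141 ]), np.float64(45.44171142578125))
0.082 (array([0.6219, 0.1367]), np.float64(46.42814636230469))
```

View pics/s4c.png

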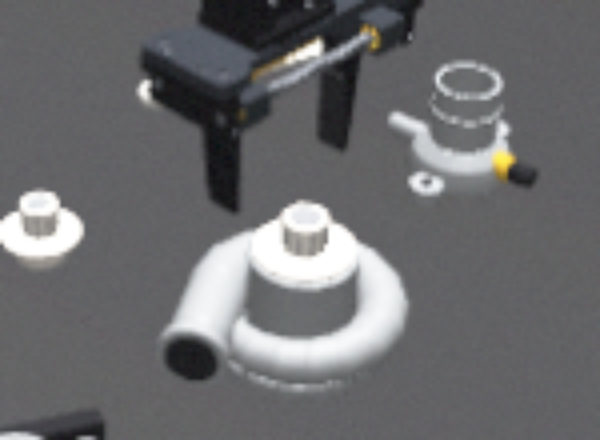

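```bash
python3 -m pendant '[[[0.8,-0.27,0],0],[[1,-0.3,0],0],[[1,-0.3,0],0],[[1,-0.3,0],0],[[1,-0.3,0],0],[[1,-0.3,0],0],[[1,-0.3,0],0],[[1,-0.3,0],0],[[0.6,-0.2,0],0],[[0.3,-0.15,0],0]]'
python3 -m pendant '[[[0,0,0.3],0],[[0,0,0.6],0],[[0,0,0.8],0],[[0,0,0.8],0],[[0,0,0.8],0],[[0,0,0.8],0],[[0,0,0.6],0],[[0,0,0.4],0],[[0,0,0.2],0],[[0,0,0],0]]'
```

```text
t: 13.9
position: [0.4271, 0.0789, 0.3187]
eef_rot: [[-1.0, 0.0, -0.0], [0.0, 1.0, 0.0], [0.0, 0.0, -1.0]]
wrist_force: [-0.2, -0.1, 0.5]
width: 0.997
finger_force: 0.0
t: 15.15
position: [0.4276, 0.0791, 0.2127]
eef_rot: [[-1.0, 0.0, -0.0], [0.0, 1.0, 0.0], [0.0, 0.0, -1.0]]
wrist_force: [-0.0, -0.6, -0.7]
width: 0.999
finger_force: 0.0
```

```bash
python3 -m pendant '[[[0,0,0],0],[[0,0,0],0],[[0,0,0],0],[[0,0,0],0],[[0,0,0],0],[[0,0,0],0],[[0,0,0],0],[[0,0,0],0],[[0,0,0],0],[[0,0,0],0]]' 1 25
python3 -m pendant '[[[0,0,-0.3],0],[[0,0,-0.7],0],[[0,0,-1],0],[[0,0,-1],0],[[0,0,-1],0],[[-0.3,-0.3,-1],0],[[-0.7,-0.7,-0.3],0],[[-1,-1,0],0],[[-1,-1,0],0],[[-1,-1,0],0]]'
python3 -m pendant '[[[-1,-1,0],0],[[-1,-1,0],0],[[-1,-1,0],0],[[-1,-1,0],0],[[-1,-1,0],0],[[-0.8,-0.7,0],0],[[-0.5,-0.35,0],0],[[0,0,0],0],[[0,0,0],0],[[0,0,0],0]]'
python3 - <<'E'
from fit import *
np.set_printoptions(precision=4,suppress=True)
c="scene"
im=cv2.cvtColor(snap(c,c+"5"),cv2.COLOR_RGB2GRAY).astype(np.float32);p=arm.get_state()["position"]
r=fit(im,c,p[:2],p[2]-.1925,.027,[.032]);print(c,p,r[0]-p[:2],r[0]-[.6327,-.1227],r[1])
E
```

```text
t: 16.4
position: [0.4276, 0.0792, 0.2127]
eef_rot: [[-1.0, -0.0, 0.0], [-0.0, 1.0, 0.0], [-0.0, 0.0, -1.0]]
wrist_force: [-0.7, -0.1, -1.0]
width: 0.279
finger_force: 25.0
t: 17.65
position: [0.5086, -0.0024, 0.3183]
eef_rot: [[-1.0, 0.0, -0.0], [0.0, 1.0, 0.0], [0.0, 0.0, -1.0]]
wrist_force: [0.3, -0.0, 0.3]
width: 0.279
finger_force: 25.0
t: 18.9
position: [0.6333, -0.1214, 0.3189]
eef_rot: [[-1.0, -0.001, -0.0], [-0.001, 1.0, 0.0], [0.0, 0.0, -1.0]]
wrist_force: [0.8, 0.4, -0.3]
width: 0.274
finger_force: 25.0
scene [ 0.6333 -0.1214  0.3189] [-0.0009 -0.0008] [-0.0002  0.0004] 91.8141860961914
```

```bash
python3 -m pendant '[[[0,-0.02,0.3],0],[[0,0,0.5],0],[[0,0,0.5],0],[[0,0,0.5],0],[[0,0,0.3],0],[[0,0,0.2],0],[[0,0,0.15],0],[[0,0,0.15],0],[[0,0,0.1],0],[[0,0,0.1],0]]'
python3 -m pendant '[[[0,0,0.05],0],[[0,0,0.05],0],[[0,0,0.05],0],[[0,0,0.05],0],[[0,0,0.05],0],[[0,0,0.05],0],[[0,0,0],0],[[0,0,0],0],[[0,0,0],0],[[0,0,0],0]]'
```

```text
t: 20.2
position: [0.6336, -0.1223, 0.2627]
eef_rot: [[-1.0, -0.0, 0.0], [-0.0, 1.0, 0.0], [-0.0, 0.0, -1.0]]
wrist_force: [-0.5, 1.3, 0.3]
width: 0.282
finger_force: 25.0
t: 21.45
position: [0.6335, -0.1222, 0.2587]
eef_rot: [[-1.0, -0.0, 0.001], [-0.0, 1.0, -0.0], [-0.001, -0.0, -1.0]]
wrist_force: [-6.4, 1.2, 18.2]
width: 0.277
finger_force: 25.0
```

```bash
python3 -m pendant '[[[0,0,0],0],[[0,0,0],0],[[0,0,0],0],[[0,0,0],0],[[0,0,-0.3],0],[[0,0,-0.6],0],[[0,0,-0.8],0],[[0,0,-0.8],0],[[0.3,0.1,-0.6],0],[[0.6,0.2,0],0]]' 0
python3 -m pendant '[[[1,0.25,0],0],[[1,0.25,0],0],[[1,0.3,0],0],[[1,0.3,0],0],[[1,0.3,0],0],[[1,0.3,0],0],[[1,0.3,0],0],[[1,0.25,0],0],[[0.8,0.2,0],0],[[0.5,0.05,0],0]]'
python3 -m pendant '[[[0,0,0.3],0],[[0,0,0.6],0],[[0,0,0.8],0],[[0,0,0.8],0],[[0,0,0.8],0],[[0,0,0.8],0],[[0,0,0.6],0],[[0,0,0.4],0],[[0,0,0.2],0],[[0,0,0],0]]'
```

```text
t: 22.7
position: [0.615, -0.1161, 0.3198]
eef_rot: [[-1.0, 0.0, 0.002], [0.0, 1.0, -0.0], [-0.002, -0.0, -1.0]]
wrist_force: [-0.3, 0.1, -0.5]
width: 1.001
finger_force: 0.0
t: 23.95
position: [0.4286, -0.066, 0.3187]
eef_rot: [[-1.0, -0.0, -0.0], [-0.0, 1.0, 0.0], [0.0, 0.0, -1.0]]
wrist_force: [0.6, 0.9, -0.3]
width: 1.003
finger_force: 0.0
t: 25.2
position: [0.4296, -0.0663, 0.2126]
eef_rot: [[-1.0, 0.0, -0.0], [0.0, 1.0, 0.0], [0.0, 0.0, -1.0]]
wrist_force: [-0.0, 0.5, 0.3]
width: 0.995
finger_force: 0.0
```

```bash
python3 -m pendant '[[[0,0,0],0],[[0,0,0],0],[[0,0,0],0],[[0,0,0],0],[[0,0,0],0],[[0,0,0],0],[[0,0,0],0],[[0,0,0],0],[[0,0,0],0],[[0,0,0],0]]' 1 25
python3 -m pendant '[[[0,0,-0.4],0],[[0,0,-0.9],0],[[0,0,-1],0],[[0,0,-1],0],[[0,0,-1],0],[[0,0.3,-1],0],[[0,0.7,-0.6],0],[[0,1,-0.5],0],[[0,1,0],0],[[0,1,0],0]]'
python3 -m pendant '[[[-0.3,1,0],0],[[-0.3,1,0],0],[[-0.3,1,0],0],[[-0.3,1,0],0],[[-0.3,1,0],0],[[-0.3,1,0],0],[[-0.3,1,0],0],[[-0.3,1,0],0],[[-0.3,1,0],0],[[-0.3,1,0],0]]'
python3 -m pendant '[[[-0.5,1,0],0],[[-0.5,1,0],0],[[-0.5,1,0],0],[[-0.5,1,0],0],[[-0.5,1,0],0],[[-0.5,1,0],0],[[-0.5,1,0],0],[[-0.3,0.7,0],0],[[-0.15,0.4,0],0],[[0,0,0],0]]'
python3 - <<'E'
from fit import *
np.set_printoptions(precision=4,suppress=True)
c="scene"
im=cv2.cvtColor(snap(c,c+"6"),cv2.COLOR_RGB2GRAY).astype(np.float32);p=arm.get_state()["position"]
r=fit(im,c,p[:2],p[2]-.1925,.0225,[.0275]);print(c,p,r[0]-p[:2],r[0]-[.5671,.3752],r[1])
E
```

```text
t: 26.45
position: [0.4296, -0.0663, 0.2127]
eef_rot: [[-1.0, 0.0, 0.0], [0.0, 1.0, 0.0], [-0.0, 0.0, -1.0]]
wrist_force: [0.4, -0.3, -0.8]
width: 0.245
finger_force: 25.0
t: 27.7
position: [0.4293, 0.015, 0.3409]
eef_rot: [[-1.0, -0.0, 0.0], [-0.0, 1.0, 0.0], [-0.0, 0.0, -1.0]]
wrist_force: [-0.3, -0.7, -0.8]
width: 0.249
finger_force: 25.0
t: 28.95
position: [0.4898, 0.2151, 0.3407]
eef_rot: [[-1.0, -0.0, -0.0], [-0.0, 1.0, 0.0], [0.0, 0.0, -1.0]]
wrist_force: [-0.3, 0.1, -0.9]
width: 0.248
finger_force: 25.0
t: 30.2
position: [0.5685, 0.376, 0.3405]
eef_rot: [[-1.0, -0.0, -0.0], [-0.0, 1.0, -0.0], [0.0, -0.0, -1.0]]
wrist_force: [0.5, -0.7, -1.3]
width: 0.244
finger_force: 25.0
scene [0.5684 0.3756 0.3406] [-0.0014 -0.0013] [-0.0001 -0.0009] 80.70274353027344
```

```bash
python3 -m pendant '[[[0,0.03,0.4],0],[[0,0,0.6],0],[[0,0,0.6],0],[[0,0,0.5],0],[[0,0,0.3],0],[[0,0,0.2],0],[[0,0,0.15],0],[[0,0,0.15],0],[[0,0,0.1],0],[[0,0,0.1],0]]'
python3 -m pendant '[[[0,0,0.05],0],[[0,0,0.05],0],[[0,0,0.05],0],[[0,0,0.05],0],[[0,0,0.05],0],[[0,0,0.05],0],[[0,0,0],0],[[0,0,0],0],[[0,0,0],0],[[0,0,0],0]]'
```

```text
t: 31.5
position: [0.5686, 0.3763, 0.2787]
eef_rot: [[-1.0, -0.0, 0.0], [-0.0, 1.0, 0.0], [-0.0, 0.0, -1.0]]
wrist_force: [0.3, -0.0, 0.5]
width: 0.247
finger_force: 25.0
t: 32.75
position: [0.5684, 0.3763, 0.2746]
eef_rot: [[-1.0, -0.0, 0.001], [-0.0, 1.0, 0.001], [-0.001, 0.001, -1.0]]
wrist_force: [-5.6, -3.0, 15.4]
width: 0.246
finger_force: 25.0
```

```bash
python3 -m pendant '[[[0,0,0],0],[[0,0,0],0],[[0,0,0],0],[[0,0,0],0],[[0,0,-0.4],0],[[0,0,-1],0],[[0,0,-1],0],[[0,0,-1],0],[[0.1,-0.3,0],0],[[0.2,-0.7,0],0]]' 0
python3 -m pendant '[[[0.5,-1,0],0],[[0.5,-1,0],0],[[0.5,-1,0],0],[[0.5,-1,0],0],[[0.5,-1,0],0],[[0.5,-1,0],0],[[0.5,-1,0],0],[[0.5,-1,0],0],[[0.5,-1,0],0],[[0.5,-1,0],0]]'
python3 -m pendant '[[[0,-1,0],0],[[0,-1,0],0],[[0,-1,0],0],[[0,-1,0],0],[[0,-1,0],0],[[0,-1,0],0],[[0,-1,0],0],[[0,-1,0],0],[[0,-1,0],0],[[0,-1,0],0]]'
python3 -m pendant '[[[0,-1,0],0],[[0,-1,0],0],[[0,-1,0],0],[[0,-1,0],0],[[0,-1,0],0],[[0,-1,0],0],[[0,-1,0],0],[[0,-1,0],0],[[0,-1,0],0],[[0,-0.6,0],0]]'
```

```text
t: 34.0
position: [0.5621, 0.3558, 0.3406]
eef_rot: [[-1.0, -0.001, -0.0], [-0.001, 1.0, -0.0], [0.0, -0.0, -1.0]]
wrist_force: [-1.3, -0.7, -0.5]
width: 1.002
finger_force: 0.0
t: 35.25
position: [0.4616, 0.155, 0.3403]
eef_rot: [[-1.0, 0.0, -0.001], [0.0, 1.0, -0.0], [0.001, -0.0, -1.0]]
wrist_force: [-0.3, 0.9, -0.5]
width: 1.0
finger_force: 0.0
t: 36.5
position: [0.4618, -0.0447, 0.3404]
eef_rot: [[-1.0, 0.0, -0.001], [0.0, 1.0, 0.0], [0.001, 0.0, -1.0]]
wrist_force: [-0.3, 0.4, -0.4]
width: 1.001
finger_force: 0.0
t: 37.75
position: [0.4626, -0.237, 0.3406]
eef_rot: [[-1.0, 0.001, 0.0], [0.001, 1.0, 0.0], [-0.0, 0.0, -1.0]]
wrist_force: [0.3, -0.1, 0.5]
width: 1.003
finger_force: 0.0
```

```bash
python3 -m pendant '[[[0.02,-0.4,0.3],0],[[0,-0.29,0.6],0],[[0,0,0.9],0],[[0,0,1],0],[[0,0,1],0],[[0,0,1],0],[[0,0,0.7],0],[[0,0,0.5],0],[[0,0,0.3],0],[[0,0,0.09],0]]'
```

```text
t: 39.0
position: [0.4622, -0.2495, 0.2128]
eef_rot: [[-1.0, -0.0, 0.0], [-0.0, 1.0, 0.0], [-0.0, 0.0, -1.0]]
wrist_force: [0.3, -0.2, 1.0]
width: 1.0
finger_force: 0.0
```

```bash
python3 -m pendant '[[[0,0,0],0],[[0,0,0],0],[[0,0,0],0],[[0,0,0],0],[[0,0,0],0],[[0,0,0],0],[[0,0,0],0],[[0,0,0],0],[[0,0,0],0],[[0,0,0],0]]' 1 25
python3 -m pendant '[[[0,0,-0.3],0],[[0,0,-0.7],0],[[0,0,-1],0],[[0,0,-1],0],[[0,0,-1],0],[[-0.3,-0.3,-1],0],[[-0.5,-0.7,-0.3],0],[[-0.7,-1,0],0],[[-0.8,-1,0],0],[[-0.8,-1,0],0]]'
```

```text
t: 40.25
position: [0.4622, -0.2494, 0.2129]
eef_rot: [[-1.0, -0.0, 0.0], [-0.0, 1.0, 0.0], [-0.0, 0.0, -1.0]]
wrist_force: [0.4, 0.3, 0.9]
width: 0.218
finger_force: 24.9
t: 41.5
position: [0.5245, -0.33, 0.3201]
eef_rot: [[-1.0, -0.0, 0.001], [-0.0, 1.0, -0.0], [-0.001, -0.0, -1.0]]
wrist_force: [-0.1, 0.6, 0.3]
width: 0.213
finger_force: 24.9
```

Target (0.5535, -0.3732): dx +29 mm, dy -43 mm.

```bash
python3 -m pendant '[[[-0.6,-0.9,0],0],[[-0.5,-0.7,0],0],[[-0.3,-0.45,0],0],[[-0.05,-0.1,0],0],[[0,0,0],0],[[0,0,0],0],[[0,0,0],0],[[0,0,0],0],[[0,0,0],0],[[0,0,0],0]]'
python3 - <<'E'
from fit import *
np.set_printoptions(precision=4,suppress=True)
c="scene"
im=cv2.cvtColor(snap(c,c+"7"),cv2.COLOR_RGB2GRAY).astype(np.float32);p=arm.get_state()["position"]
r=fit(im,c,p[:2],p[2]-.1925,.018,[.023]);print(c,p,r[0]-p[:2],r[0]-[.5521,-.3736],r[1])
E
```

```text
t: 42.75
position: [0.5532, -0.3724, 0.3189]
eef_rot: [[-1.0, -0.0, -0.0], [-0.0, 1.0, 0.0], [0.0, 0.0, -1.0]]
wrist_force: [-0.1, 0.0, 0.1]
width: 0.21
finger_force: 24.9
scene [ 0.5532 -0.3725  0.3189] [ 0.     -0.0003] [0.0011 0.0009] 75.42908477783203
```

```bash
python3 -m pendant '[[[0.03,-0.035,0.3],0],[[0,0,0.4],0],[[0,0,0.4],0],[[0,0,0.3],0],[[0,0,0.3],0],[[0,0,0.2],0],[[0,0,0.15],0],[[0,0,0.15],0],[[0,0,0.1],0],[[0,0,0.1],0]]'
python3 -m pendant '[[[0,0,0.05],0],[[0,0,0.05],0],[[0,0,0.05],0],[[0,0,0.05],0],[[0,0,0.05],0],[[0,0,0.05],0],[[0,0,0],0],[[0,0,0],0],[[0,0,0],0],[[0,0,0],0]]'
```

```text
t: 44.05
position: [0.5526, -0.3732, 0.2709]
eef_rot: [[-1.0, -0.0, 0.0], [-0.0, 1.0, -0.0], [-0.0, -0.0, -1.0]]
wrist_force: [0.1, -0.1, -0.1]
width: 0.217
finger_force: 24.9
t: 45.3
position: [0.5526, -0.3732, 0.2666]
eef_rot: [[-1.0, 0.0, 0.001], [0.0, 1.0, -0.001], [-0.001, -0.001, -1.0]]
wrist_force: [-3.8, 2.2, 14.3]
width: 0.218
finger_force: 25.0
```

Seated. Release, rise and move back clear of the view.

```bash
python3 -m pendant '[[[0,0,0],0],[[0,0,0],0],[[0,0,0],0],[[0,0,0],0],[[0,0,-0.4],0],[[0,0,-1],0],[[0,0,-1],0],[[0,0,-1],0],[[0.5,0,-1],0],[[1,0,-1],0]]' 0
python3 -m pendant '[[[1,0,0],0],[[1,0,0],0],[[1,0,0],0],[[1,0,0],0],[[0,0,0],0],[[0,0,0],0],[[0,0,0],0],[[0,0,0],0],[[0,0,0],0],[[0,0,0],0]]'
python3 - <<'E'
from fit import *
np.set_printoptions(precision=4,suppress=True)
for c in("top","scene"):
    im=cv2.cvtColor(snap(c,c+"9"),cv2.COLOR_RGB2GRAY)
    for n in("oil_filter_mid","grease_tin_mid"): print(c,n,[at_z(c,r["point"],Z[n]) for r in arm.find_in(c,n)[:1]])
    b=cv2.imread(f"pics/{c}9.png")
    cv2.imwrite(f"pics/{c}9c.png",cv2.resize(b[140:380,120:460] if c=="scene" else b[180:420,120:560],None,fx=2.3 if c=="scene" else 1.8,fy=2.3 if c=="scene" else 1.8,interpolation=cv2.INTER_CUBIC))
E
```

```text
t: 46.55
position: [0.522, -0.373, 0.374]
eef_rot: [[-1.0, -0.001, 0.0], [-0.001, 1.0, -0.0], [-0.0, -0.0, -1.0]]
wrist_force: [-0.1, 0.4, 0.3]
width: 0.998
finger_force: 0.0
t: 47.8
position: [0.4427, -0.3731, 0.3728]
eef_rot: [[-1.0, -0.0, -0.0], [-0.0, 1.0, 0.0], [0.0, 0.0, -1.0]]
wrist_force: [-0.0, -0.5, 0.2]
width: 0.998
finger_force: 0.0
top oil_filter_mid [array([ 0.8158, -0.0085,  0.038 ])]
top grease_tin_mid [array([ 0.3583, -0.3659,  0.03  ])]
scene oil_filter_mid [array([ 0.8161, -0.0149,  0.038 ])]
scene grease_tin_mid [array([ 0.3571, -0.3637,  0.03  ])]
```

View pics/scene9c.png

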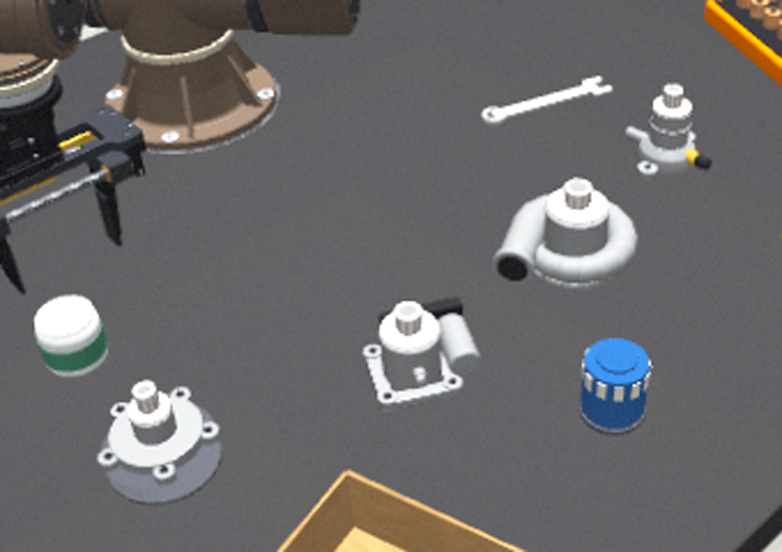

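View pics/top9c.png

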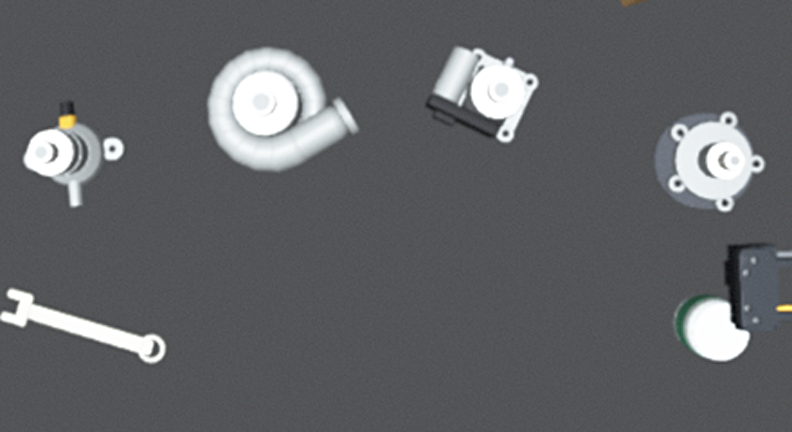

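All four plugs sit flat and centred in their collars in both views: turbo (577,205), throttle (408,325), coolant (671,105) and pump (150,405) in the scene crop. The oil filter and the grease tin have not moved.

```bash
python3 -c "
from bench import arm
print(arm.finish_job())"
```

```text
the job is handed in; nothing more can be done
None
```

All four plugs are pushed home in the ports of their own size, released and flat on the rims in both camera views; the oil filter and grease tin were not moved, and the job was handed in at about 48 s (no verdict came back).

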